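# Fish the dropped hex key out from under the instrument shelf

## Task

The hex key has slid in under the low instrument shelf: take the retrieving hook from the service tray, sweep it in under the shelf and draw the key out onto the open bench. Lay the key flat in its empty pocket in the tray, and leave the hook lying flat on the bench, clear of the shelf and off the tray. Do not push the beaker, the vial or the marker about.

Things in the scene. Friction and masses are not known exactly. Their poses are not given: they have to be found in the camera images.
- shelf: low shelf of folded grey sheet, 320 wide (y) x 170 deep (x) x 46 high, fixed, loaded from 40 mm behind its front. Origin: middle of the front face at bench level; x points in under the shelf, z up. Front lip 4 thick, its lower edge 21 above the bench; roof behind it at 42. Closed sides; corner feet leave y -135 to +135 free, but a fixed black power brick fills y +94 to +150 for x 48 to 162
- tray: fixed grey tray, x -112 to +100, y -60 to +68, 18 high, floor 4 thick. Origin: middle of its finger trough, underside; z up. The trough (x -23 to +23, floor level) crosses the whole tray and gives the fingers room beside what lies there. The hook lies along y = +12 pointing to +x: handle and foot sunk in close recesses, only its steel neck free, in the trough
- tray_pocket (a point): centre of the floor of the hex key's empty pocket: tray x 0, y -34, 4 above the bench; axes as the tray's. The pocket is 110 long (x) x 42 wide (y), 14 deep and crosses the trough at its middle. The key lies in it lengthwise, either way round
- hook: retrieving hook, 190 long, 85 g, flat underside. Origin: front end of handle, underside; x to the tip, z up. Black handle x -85 to 0, 20 wide, 16 high; steel neck x 0 to 34, 14 wide, 12 high; blade to x 105, 12 wide, 4 high. In the tray it can be gripped only by the neck, too near the tip to reach the key: lay it on the bench and take it again near the handle's end (x -60)
- hook_tip (a point): middle of the inner (handle side) face of the hook's foot, at hook x 100, y 20, z 2; axes as the hook's. The foot crosses the tip at hook x 100 to 105, from y -6 to +44, 10 high from the underside up; its outer end is bent back towards the handle by 12 mm and reaches y +49
- hex_key: L-shaped hex key, 75 long (y) x 31 wide (x), 22 g; origin: centre of outline, underside. Orange handle x -15 to -6, y -3 to +38, 8 high: grip across x. Arm 4 high goes on to y -38, then bends to x +15. Lies flat under the shelf, its middle 62 to 80 behind the front face, y -30 to +50, any yaw, unseen from above. The hook's foot must pass beside and behind it, within 3 mm of the bench
- beaker: glass beaker, 44 diameter x 58 high, loose on the bench; origin at the centre of its underside
- vial: small screw-cap bottle, 25 diameter x 48 high, loose on the bench; origin at the centre of its underside
- marker: felt marker lying on the bench, 16 x 132 (its y) x 17, loose; origin at the centre of its underside

How it is judged:
By the outcome, as a careful person would: the job done as asked, in the order asked, and still so for the second after the job is handed in, with the robot touching nothing.
It also fails if it takes over 67 s, if anything falls off the work surface, if the arm or the gripper's body presses on something with over 40 N, if the wrist force passes 120 N, or if a joint passes its speed limit or range.

## Robot

A 7-joint arm with a two-finger parallel gripper is mounted at the origin on a cart in front of the work surface, level with it; the furniture and walls round the work are solid. World frame = base frame: x ahead of the robot, y to its left, z up, the work surface at z = 0. Lengths are in m, angles in rad, forces in N, time in s.
With the tool pointing down it reaches from about 0.4 to 0.925 m from the base axis. Payload 4.1 kg.
Tool frame: the origin (TCP) lies between the finger pads; the fingertips stand 8 mm ahead of it and the grasp point (between the pads) lies 11 mm behind it; z points along the fingers, y is the line along which they close (so a half turn about z gives the same grasp; the last joint's range is limited). The gripper opens to 85 mm and grips with 20 to 120 N. Pads are 22 mm wide; open, the fingers measure 114 mm over their backs; the gripper's body (76 mm by 85 mm) begins 54 mm behind the grasp point. The pads swing forward as they close: fully open they stand 13 mm farther back than shut.
Start: joints at [-1.276, 0.398, 0.045, 1.537, -0.019, 1.207, -0.051], TCP at [0.249, 0.6, 0.239] pointing down, gripper open.
Joint ranges: [-2.82, 2.82], [-0.49, 2.23], [-1.37, 1.46], [0, 2.46], [-1.36, 4.5], [0.23, 2], [-2.94, 2.94]. Speed limits (rad/s): [2.57, 2.57, 3.14, 3.14, 3.14, 3.14, 3.14].

## Interface

Orientations are given as a unit quaternion [x, y, z, w].
In Python, from station import sense, camera, calibration, sign_off gives the robot as it stands.
- The arm moves only by the shell command python3 -m inch 'ROWS' [FORCE]. ROWS is text: rows parted by semicolons, each of 7 numbers parted by spaces: the finger opening in mm, from 0 to 85.4, then the shift along the tool's x, y, z each as a share of 0.75 m, from -1 to 1, then the turn, a rotation vector about the tool's x, y, z each as a share of 180 degrees, from -1 to 1. A call has 1 to 20 rows; each row is the pose to reach, as a shift and turn from the pose commanded when the call began, along the tool's axes at that moment, turning the shorter way round; what a row does not reach only later rows make up. A row lasts 1/12 s, in which the tool goes at most 41.7 mm and 7.16 degrees, less where a joint would pass 70% of its speed; a pose out of reach is approached as far as the arm can. A call with a number of a shift or a turn outside -1 to 1 is refused whole. A call with a gripper value outside its range is refused whole. The fingers move at their own pace and stop on an object; FORCE is the grip in N (left out, the last holds). Time passes only in rows, so rows that repeat a pose let the fingers close. It gives the time, the measured TCP pose, the force, the opening and the grip force at its end, in the units of the state.
- sense(): the state, without advancing time (a new reading comes with each control period).
- camera(name): name is "scene" or "top" or "wrist"; returns (picture, depth): 400x640x3 uint8, red, green, blue; 400x640 float32, m along the optical axis (not along the pixel's ray), 0 where there is no reading.
- calibration(name): a dict with "K" (3x3 intrinsics, pixels), "k1" (the pictures are not rectified: a ray, as slopes to the right and down, at radius r is drawn at 1 + k1 r^2 times it, then the intrinsics apply), "R" (3x3) and "t" (3): a world point X has camera coordinates R X + t. Camera axes: x right, y down, z forward; pixel columns grow to the right and rows downward; lengths in m; the calibration is good to about 2 mm. A picture is of the moment at which its call begins: read the wrist's pose just before it. calibration takes no time and is no camera call; for the wrist camera it gives the pose at the moment of the call.
- sign_off(): hands the job in; it is judged then, once.
The state is a dict: "time": time; "joints": joint angles; "joint_velocities": joint speeds; "tau": joint torques, N m; "ee_pos": TCP position; "tool_rot": TCP orientation; "contact_force": force on the tool from outside, world axes, zero at the start; "ft_torque": the same for the moment, N m; "grip_width": opening from 0.0 (shut) to 1.0 (fully open); "finger_force": force on a finger pad.
Only numpy, scipy, OpenCV 4.12 (cv2) and the standard library are available. Lean on these libraries where they do the work, as an engineer would, in place of code of your own. Each camera call takes 0.05 s, during which the arm holds its last target. There are 200 camera calls.

## Working session

There is one attempt and no reset: what is moved stays moved. The work goes in short steps, Python scripts to look and compute and a shell command to move; the robot and the scene stay as the last step left them, time stands still between calls to the robot, and variables do not carry over. Pictures are saved under pics/ and viewed, at most 10 in all, crops included, and the job is handed in when it is done.

```bash
ls; mkdir -p pics; python3 - <<'E'
from station import *
import cv2,numpy as np
s=sense();print(s)
ims=[]
for n in ["scene","top","wrist"]:
    p,d=camera(n);c=calibration(n);np.savez(f"pics/{n}0.npz",p=p,d=d,**{k:np.array(v) for k,v in c.items()})
    print(n,c)
    cv2.imwrite(f"pics/{n}0.png",p[:,:,::-1])
E
```

```text
pics
{'time': 0.0, 'joints': array([-1.27599815,  0.39917628,  0.04503466,  1.5378674 , -0.01870513,
        1.20689522, -0.05069133]), 'joint_velocities': array([-1.40218960e-05, -1.18279668e-03,  1.02610813e-03, -1.00961023e-03,
        9.69510696e-04,  1.22244059e-03,  6.06299598e-04]), 'tau': array([-2.47299295e-04, -4.75117636e+01,  1.36452321e+00, -2.54215264e+01,
        1.15154262e-02,  9.22478997e-03,  7.18804301e-06]), 'ee_pos': array([0.24914712, 0.59969258, 0.23827922]), 'tool_rot': array([ 1.95571129e-01,  9.80689047e-01, -9.54219680e-04, -1.24859405e-04]), 'contact_force': array([-0.07340345, -0.53319133, -1.03152864]), 'ft_torque': array([-0.00197952,  0.03590249, -0.00204752]), 'finger_force': 0.0, 'grip_width': 0.9983066186503278}
scene {'K': array([[379.48687005,   0.        , 317.00728496],
       [  0.        , 379.48687005, 201.490267  ],
       [  0.        ,   0.        ,   1.        ]]), 'k1': -0.022973672071105025, 'R': array([[ 0.43032038, -0.90260791,  0.01110544],
       [-0.76820232, -0.37264723, -0.52057587],
       [ 0.47401431,  0.21548318, -0.85374319
[... 167 characters left out ...]
],
       [  0.        ,   0.        ,   1.        ]]), 'k1': -0.057904692645719305, 'R': array([[ 0.02254472, -0.99972387,  0.006627  ],
       [-0.98854409, -0.02328114, -0.14912604],
       [ 0.14923914, -0.00318907, -0.98879599]]), 't': array([-1.89983985e-04,  6.08493718e-01,  1.04881467e+00])}
wrist {'K': array([[301.20597787,   0.        , 319.27366934],
       [  0.        , 301.20597787, 197.20661147],
       [  0.        ,   0.        ,   1.        ]]), 'k1': -0.016358026852559673, 'R': array([[ 0.38377004,  0.92342816, -0.00099168],
       [ 0.88278262, -0.36656252,  0.29381417],
       [ 0.27095277, -0.11363251, -0.95586205]]), 't': array([-0.65096414, -0.03698653,  0.38075236])}
```

View pics/top0.png

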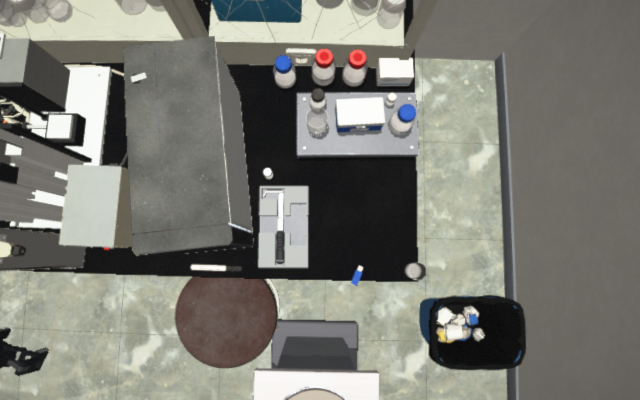

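View pics/scene0.png

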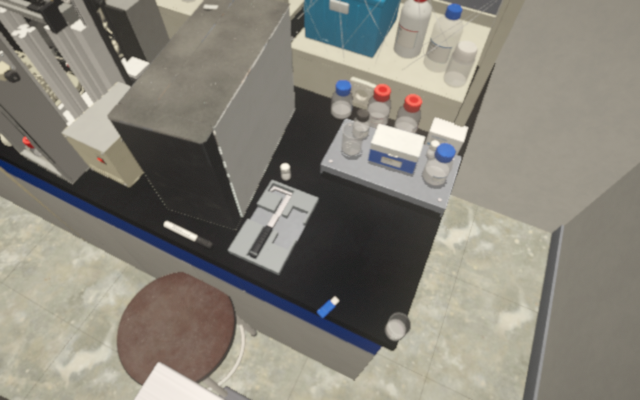

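The top view shows the shelf at cols 297-418, rows 93-157 with its front facing the robot. The tray is at cols 258-309, rows 186-268, with the hook's handle at (280,248) and foot at (272,193). The vial is at (268,173), the marker at (215,268) and the beaker at (415,270). Next I'll take a close crop and measure.

```bash
cat > h.py <<'E'
import cv2,numpy as np
from scipy.spatial.transform import Rotation as Ro
from station import *
def rays(c,uv):
    uv=np.atleast_2d(np.array(uv,float));K=c["K"];m=np.c_[(uv[:,0]-K[0,2])/K[0,0],(uv[:,1]-K[1,2])/K[1,1]]
    q=m.copy()
    for _ in range(10): q=m/(1+c["k1"]*(q**2).sum(1,keepdims=True))
    return np.c_[q,np.ones(len(q))]
def onplane(c,uv,z):
    R,t=np.array(c["R"]),np.array(c["t"]);o=-R.T@t;d=rays(c,uv)@R
    return o+d*((z-o[2])/d[:,2])[:,None]
def fromdepth(c,uv,dep):
    return (rays(c,uv)*np.atleast_1d(dep)[:,None]-c["t"])@np.array(c["R"])
def pix(c,X):
    q=np.atleast_2d(X)@np.array(c["R"]).T+c["t"];q=q[:,:2]/q[:,2:];q=q*(1+c["k1"]*(q**2).sum(1,keepdims=True))
    return q*[c["K"][0,0],c["K"][1,1]]+[c["K"][0,2],c["K"][1,2]]
def rel(T_pos,yaw=None,tilt=None):
    "shares for a row: target TCP pos and tool rotation (Rotation) from the present pose"
    s=sense();R=Ro.from_quat(s["tool_rot"]);d=R.inv().apply(np.array(T_pos)-s["ee_pos"])/0.75
    return d
E
python3 - <<'E'
from h import *
for n in ["top","scene"]:
    z=np.load(f"pics/{n}0.npz");p=z["p"]
    r=p[75:290,180:440] if n=="top" else p[60:350,130:470]
    k=2.6 if n=="top" else 2.05
    cv2.imwrite(f"pics/{n}crop.png",cv2.resize(r,None,fx=k,fy=k,interpolation=cv2.INTER_CUBIC)[:,:,::-1])
z=dict(np.load("pics/top0.npz"))
for uv in [(268,173),(415,270),(215,268),(357,275),(265,230),(300,260),(303,150),(415,150),(300,220),(290,210),(235,200),(180,150)]:
    print(uv,fromdepth(z,[uv],z["d"][uv[1],uv[0]]).round(3))
E
```

```text
(268, 173) [[0.652 0.137 0.046]]
(415, 270) [[ 0.412 -0.248  0.019]]
(215, 268) [[0.406 0.268 0.013]]
(357, 275) [[ 0.396 -0.099  0.01 ]]
(265, 230) [[0.507 0.143 0.007]]
(300, 260) [[0.432 0.049 0.018]]
(303, 150) [[0.715 0.048 0.048]]
(415, 150) [[ 0.722 -0.244  0.05 ]]
(300, 220) [[0.536 0.052 0.006]]
(290, 210) [[0.56  0.079 0.017]]
(235, 200) [[0.556 0.183 0.238]]
(180, 150) [[0.64  0.279 0.325]]
```

View pics/topcrop.png

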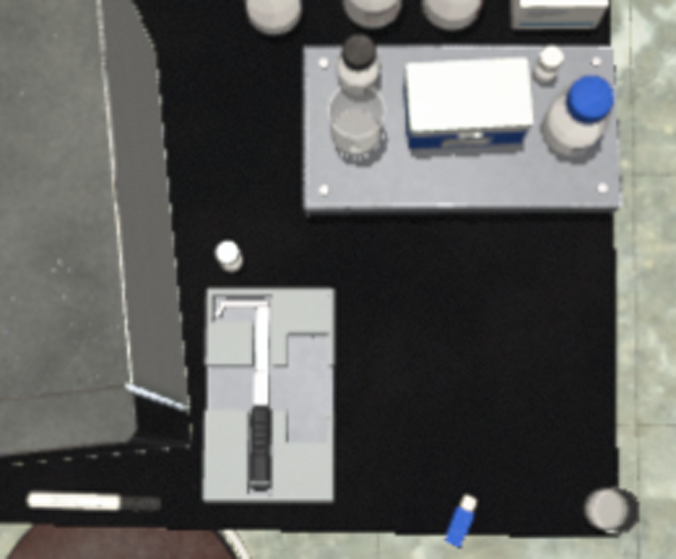

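The crop resolves the tray (crop corners ~(206,289) to (333,501)), the hook with its foot bent to the left, and the shelf's front edge at crop row ~210. A tall instrument stands close to the tray's left side. Now I'll fit these.

```bash
python3 - <<'E'
from h import *
z=dict(np.load("pics/top0.npz"));p=z["p"].astype(int)
vv,uu=np.mgrid[0:400,0:640];uv=np.c_[uu.ravel(),vv.ravel()]
X=fromdepth(z,uv,z["d"].ravel()).reshape(400,640,3);ok=z["d"]>0
# tray
roi=np.zeros((400,640),bool);roi[178:280,250:318]=1
m=(roi&(p.min(2)>90)).astype(np.uint8);n,l,st,_=cv2.connectedComponentsWithStats(m);i=1+st[1:,4].argmax()
cn=cv2.findContours((l==i).astype(np.uint8),cv2.RETR_EXTERNAL,cv2.CHAIN_APPROX_NONE)[0][0].reshape(-1,2)
P=onplane(z,cn,0.018)[:,:2]
r=cv2.minAreaRect((P*1000).astype(np.float32));print("tray rect",r)
# shelf
roi=np.zeros((400,640),bool);roi[130:175,285:425]=1
s=roi&ok&(X[...,2]>.035)
rows=[(u,np.nonzero(s[:,u])[0].max()) for u in range(302,412) if s[:,u].any()]
Q=np.array([X[v,u] for u,v in rows]);f=np.polyfit(Q[:,1],Q[:,0],1);print("front line x=a*y+b",f,"res",np.std(Q[:,0]-np.polyval(f,Q[:,1])))
q=onplane(z,np.array(rows)+[0,.5],0.046);print("ray fit",np.polyfit(q[:,1],q[:,0],1))
for v in (100,110,120,130,140,150):
    c=np.nonzero(ok[v,285:430]&(abs(X[v,285:430,2]-.048)<.012))[0]+285
    print(v,X[v,c.min()].round(4),X[v,c.max()].round(4),onplane(z,[(c.min(),v),(c.max(),v)],.046)[:,:2].round(4).tolist())
# hook dark handle and metal
m=(p.max(2)<70)&(vv>215)&(vv<268)&(uu>270)&(uu<292);P=onplane(z,np.argwhere(m)[:,::-1],.02)[:,:2];print("handle rect",cv2.minAreaRect((P*1000).astype(np.float32)))
w=dict(np.load("pics/wrist0.npz"));o=-w["R"].T@w["t"];st=sense();R=Ro.from_quat(st["tool_rot"])
print("cam in tool",R.inv().apply(o-st["ee_pos"]),"cam axes in tool",(R.inv().as_matrix()@w["R"].T).round(3),"R",R.as_matrix().round(3))
o=-np.array(z["R"]).T@z["t"];print("topcam",o)
# wall of instrument
m=ok&(X[...,2]>.03)&(X[...,0]>.44)&(X[...,0]<.7)&(X[...,1]>.14)&(X[...,1]<.3);print("wall min y by x",[(a,X[m&(abs(X[...,0]-a)<.02)][:,1].min().round(3)) for a in np.arange(.46,.7,.04)])
E
```

```text
tray rect ((518.1036987304688, 95.55438232421875), (210.82601928710938, 129.72950744628906), 1.3478482961654663)
front line x=a*y+b [-0.03345394  0.70524185] res 0.0005016079316688834
ray fit [-0.03550711  0.70252762]
100 [0.8501 0.0678 0.0494] [ 0.8603 -0.2498  0.0458] [[0.8514, 0.068], [0.8602, -0.2497]]
110 [0.8246 0.0673 0.0433] [ 0.8324 -0.2494  0.0453] [[0.8236, 0.0672], [0.8322, -0.2492]]
120 [0.7957 0.0663 0.0473] [ 0.8033 -0.2479  0.0496] [[0.7961, 0.0664], [0.8045, -0.2487]]
130 [0.7677 0.0654 0.0494] [ 0.7778 -0.2515  0.0435] [[0.7688, 0.0655], [0.7771, -0.2509]]
140 [0.742  0.0648 0.0449] [ 0.7503 -0.2509  0.0441] [[0.7417, 0.0647], [0.7498, -0.2505]]
150 [0.7147 0.0639 0.0465] [ 0.7231 -0.253   0.0448] [[0.7148, 0.0639], [0.7228, -0.2527]]
handle rect ((463.7938232421875, 101.5387954711914), (77.00318145751953, 15.54623794555664), 1.888029932975769)
cam in tool [ 0.07638907  0.00162397 -0.13565408] cam axes in tool [[-0.    -0.956 -0.294]
 [ 1.    -0.     0.   ]
 [-0.    -0.294  0.956]] R [[-0.924  0.384 -0.   ]
 [ 0.384  0.924 -0.001]
 [-0.    -0.001 -1.   ]]
topcam [0.44500295 0.01732124 1.12780725]
wall min y by x [(np.float64(0.46), np.float64(0.17)), (np.float64(0.5), np.float64(0.171)), (np.float64(0.54), np.float64(0.177)), (np.float64(0.58), np.float64(0.183)), (np.float64(0.6199999999999999), np.float64(0.187)), (np.float64(0.6599999999999999), np.float64(0.14))]
```

```bash
cat >> h.py <<'E'
def toolrot(yaw_x=182,tilt=0):
    "tool pointing down with tool x at world yaw (deg); tilt: lean the fingers away from tool x (deg)"
    c,s=np.cos(np.radians(yaw_x)),np.sin(np.radians(yaw_x))
    x=np.array([c,s,0]);z=np.array([0,0,-1.]);return Ro.from_matrix(np.c_[x,np.cross(z,x),z])*Ro.from_rotvec([0,-np.radians(tilt),0])
def shares(*targets):
    s=sense();R=Ro.from_quat(s["tool_rot"])
    print("at",s["time"].round(2) if hasattr(s["time"],'round') else s["time"],s["ee_pos"].round(4))
    for pos,Rt in targets:
        d=np.array(pos)-s["ee_pos"];r=(R.inv()*Rt).as_rotvec()/np.pi
        print(np.r_[R.inv().apply(d)/.75,r].round(4),"rows",np.linalg.norm(d)/.0417,np.linalg.norm(r)*180/7.16)
E
python3 - <<'E'
from h import *
shares(((.38,.32,.45),toolrot()),((.56,-.09,.25),toolrot()),((.56,-.09,.25),toolrot(182,55)))
E
```

```text
at 0.15 [0.2492 0.5998 0.2385]
[-3.042e-01 -2.781e-01 -2.815e-01 -5.000e-04 -1.000e-04 -1.364e-01] rows 8.977636254211733 3.42945664611004
[-7.356e-01 -6.905e-01 -1.420e-02 -5.000e-04 -1.000e-04 -1.364e-01] rows 18.146830908057336 3.42945664611004
[-0.7356 -0.6905 -0.0142 -0.0659 -0.3008 -0.1255] rows 18.146830908057336 8.359247261631985
```

```bash
A="85 -.304 -.278 -.282 0 0 -.136"; python3 -m inch '85 -.304 -.278 -.282 0 0 -.136; 85 -.304 -.278 -.282 0 0 -.136; 85 -.304 -.278 -.282 0 0 -.136; 85 -.304 -.278 -.282 0 0 -.136; 85 -.304 -.278 -.282 0 0 -.136; 85 -.304 -.278 -.282 0 0 -.136; 85 -.304 -.278 -.282 0 0 -.136; 85 -.304 -.278 -.282 0 0 -.136; 85 -.304 -.278 -.282 0 0 -.136; 85 -.736 -.69 -.014 0 0 -.136; 85 -.736 -.69 -.014 0 0 -.136; 85 -.736 -.69 -.014 0 0 -.136; 85 -.736 -.69 -.014 0 0 -.136; 85 -.736 -.69 -.014 0 0 -.136; 85 -.736 -.69 -.014 0 0 -.136; 85 -.736 -.69 -.014 0 0 -.136; 85 -.736 -.69 -.014 0 0 -.136; 85 -.736 -.69 -.014 0 0 -.136; 85 -.736 -.69 -.014 0 0 -.136; 85 -.736 -.69 -.014 0 0 -.136'
python3 - <<'E'
from h import *
print(sense()["joints"].round(2))
shares(((.56,-.09,.25),toolrot()),((.62,-.09,.15),toolrot(182,55)),((.65,-.09,.06),toolrot(182,55)))
E
```

```text
time: 1.82
ee_pos: [0.5489, -0.0639, 0.2622]
tool_rot: [-0.017, 1.0, 0.0, 0.0]
contact_force: [-0.0, 1.5, -0.5]
grip_width: 0.998
finger_force: 0.0
[-0.42  0.23  0.54  1.75 -0.13  1.19  1.77]
at 1.8167 [ 0.5489 -0.0639  0.2622]
[-0.0136 -0.0352  0.0163  0.0001  0.0001 -0.0003] rows 0.7399948247714626 0.00897177528663955
[-0.0936 -0.038   0.1497 -0.     -0.3055 -0.0004] rows 3.247021686279569 7.679733027183345
[-0.1335 -0.0394  0.2697 -0.     -0.3055 -0.0004] rows 5.458096903024816 7.679733027183345
```

```bash
python3 -m inch '85 -.094 -.035 .15 0 -.305 0; 85 -.094 -.035 .15 0 -.305 0; 85 -.094 -.035 .15 0 -.305 0; 85 -.094 -.035 .15 0 -.305 0; 85 -.094 -.035 .15 0 -.305 0; 85 -.094 -.035 .15 0 -.305 0; 85 -.094 -.035 .15 0 -.305 0; 85 -.094 -.035 .15 0 -.305 0; 85 -.094 -.035 .15 0 -.305 0; 85 -.094 -.035 .15 0 -.305 0'
python3 - <<'E'
from h import *
print(sense()["joints"].round(2), Ro.from_quat(sense()["tool_rot"]).as_matrix().round(3))
c=calibration("wrist");print("cam",-np.array(c["R"]).T@c["t"])
p,d=camera("wrist");cv2.imwrite("pics/w1.png",p[::-1,::-1,::-1])
shares(((.62,-.09,.09),toolrot(182,55)),((.655,-.09,.05),toolrot(182,55)))
E
```

```text
time: 2.65
ee_pos: [0.6272, -0.0762, 0.1851]
tool_rot: [0.003, 0.937, 0.011, 0.349]
contact_force: [0.8, 0.3, -0.1]
grip_width: 0.995
finger_force: 0.0
[-0.57  0.2   0.74  2.22 -1.33  0.23  2.92] [[-0.757 -0.002  0.654]
 [ 0.012  1.     0.018]
 [-0.653  0.022 -0.757]]
cam [ 0.48178744 -0.07572726  0.23886964]
at 2.7 [ 0.6289 -0.0711  0.188 ]
[ 0.0946 -0.0279  0.0901 -0.0014 -0.0772 -0.0102] rows 2.402601905032897 1.9586529992023853
[ 0.0945 -0.0295  0.1609 -0.0014 -0.0772 -0.0102] rows 3.3981121299458494 1.9586529992023853
```

View pics/w1.png

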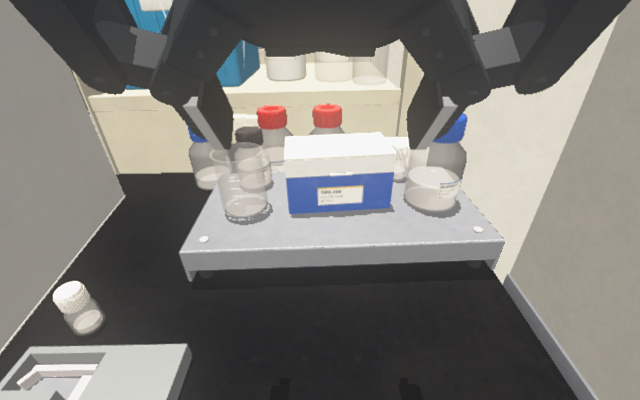

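The flipped wrist view shows the shelf's front lip at rows 240-270, cols 185-500. The space beneath is still hidden because the camera is too high, so I'll lower it.

```bash
python3 - <<'E'
from h import *
shares(((.59,-.085,.1),toolrot(182,41)),((.59,-.085,.035),toolrot(182,41)))
E
```

```text
at 2.7 [ 0.6289 -0.0711  0.188 ]
[ 1.16e-01 -2.05e-02  5.39e-02 -1.00e-04  5.00e-04 -1.03e-02] rows 2.330792875390951 0.25980827172649934
[ 1.730e-01 -2.230e-02  1.192e-01 -1.000e-04  5.000e-04 -1.030e-02] rows 3.7999547220877767 0.25980827172649934
```

```bash
python3 -m inch '85 .116 -.02 .054 0 0 -.01; 85 .116 -.02 .054 0 0 -.01; 85 .116 -.02 .054 0 0 -.01; 85 .173 -.022 .119 0 0 -.01; 85 .173 -.022 .119 0 0 -.01; 85 .173 -.022 .119 0 0 -.01; 85 .173 -.022 .119 0 0 -.01'
python3 - <<'E'
from h import *
print(sense()["joints"].round(2), Ro.from_quat(sense()["tool_rot"]).as_matrix().round(3))
c=calibration("wrist");print("cam",-np.array(c["R"]).T@c["t"])
p,d=camera("wrist");cv2.imwrite("pics/w2.png",p[::-1,::-1,::-1]);np.savez("pics/w2.npz",p=p,d=d,**{k:np.array(v) for k,v in c.items()})
E
```

```text
time: 3.28
ee_pos: [0.6141, -0.0636, 0.1435]
tool_rot: [-0.006, 0.949, 0.006, 0.316]
contact_force: [-0.7, -0.0, -0.5]
grip_width: 0.994
finger_force: 0.0
[-0.55  0.26  0.69  2.23 -1.36  0.23  2.93] [[-0.8   -0.015  0.6  ]
 [-0.008  1.     0.014]
 [-0.6    0.007 -0.8  ]]
cam [ 0.47263527 -0.06423062  0.20696867]
```

View pics/w2.png

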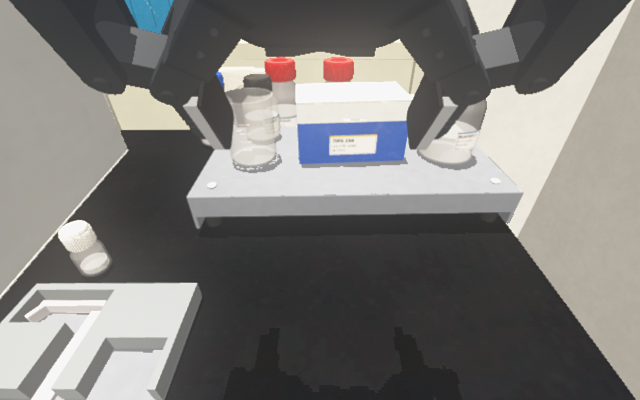

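Wrist joints 5, 6 and 7 are at their stops, and the view under the shelf is still too steep. I'll swing the wrist round through the other side, with joint 5 going positive, to get a flatter look.

```bash
cat >> h.py <<'E'
def lean(R,deg): return Ro.from_euler("x",-deg,degrees=True)*R
E
python3 - <<'E'
from h import *
shares(((.58,-.12,.26),lean(toolrot(182,10),40)),((.58,-.12,.24),lean(toolrot(182,45),40)))
E
```

```text
at 3.3333 [ 0.6142 -0.0636  0.1436]
[-0.0561 -0.0734 -0.1526  0.2052  0.1488 -0.0957] rows 3.2088832183689977 6.812161447660815
[-0.0401 -0.0736 -0.1313  0.1655 -0.0374 -0.1516] rows 2.8015212982744004 5.719628047090863
```

```bash
python3 -m inch '85 -.056 -.073 -.153 .205 .149 -.096; 85 -.056 -.073 -.153 .205 .149 -.096; 85 -.056 -.073 -.153 .205 .149 -.096; 85 -.056 -.073 -.153 .205 .149 -.096; 85 -.056 -.073 -.153 .205 .149 -.096; 85 -.056 -.073 -.153 .205 .149 -.096; 85 -.056 -.073 -.153 .205 .149 -.096; 85 -.056 -.073 -.153 .205 .149 -.096; 85 -.056 -.073 -.153 .205 .149 -.096; 85 -.056 -.073 -.153 .205 .149 -.096'
python3 - <<'E'
from h import *
print(sense()["joints"].round(2), Ro.from_quat(sense()["tool_rot"]).as_matrix().round(3)[:,2])
shares(((.58,-.12,.24),lean(toolrot(182,45),40)),((.58,-.12,.22),lean(toolrot(182,55),20)),((.6,-.12,.2),lean(toolrot(182,55),0)))
E
```

```text
time: 4.17
ee_pos: [0.5807, -0.1185, 0.262]
tool_rot: [-0.046, 0.945, -0.31, 0.096]
contact_force: [-0.1, 0.7, 0.3]
grip_width: 0.996
finger_force: 0.0
[-1.23  0.61  1.4   1.93  0.01  0.8   1.71] [ 0.211 -0.578 -0.789]
at 4.1667 [ 0.5807 -0.1185  0.262 ]
[ 0.0058  0.0158  0.024   0.0159 -0.1818 -0.0115] rows 0.5281343285454194 4.596876311344828
[ 0.0098  0.0317  0.0451 -0.0798 -0.2392  0.05  ] rows 1.0070145717630157 6.461823424788024
[-0.0121  0.0469  0.0717 -0.1745 -0.236   0.113 ] rows 1.5563603581115601 7.907323861027067
```

```bash
python3 -m inch '85 .006 .016 .024 .016 -.182 -.012; 85 .006 .016 .024 .016 -.182 -.012; 85 .006 .016 .024 .016 -.182 -.012; 85 .006 .016 .024 .016 -.182 -.012; 85 .006 .016 .024 .016 -.182 -.012; 85 .006 .016 .024 .016 -.182 -.012; 85 .006 .016 .024 .016 -.182 -.012'
python3 - <<'E'
from h import *
print(sense()["joints"].round(2), Ro.from_quat(sense()["tool_rot"]).as_matrix().round(3)[:,2])
shares(((.58,-.12,.22),lean(toolrot(182,55),20)),((.6,-.12,.2),lean(toolrot(182,55),0)))
E
```

```text
time: 4.75
ee_pos: [0.5777, -0.1321, 0.2447]
tool_rot: [-0.114, 0.889, -0.333, 0.294]
contact_force: [1.0, 0.0, -0.2]
grip_width: 0.996
finger_force: 0.0
[-1.44  0.39  1.45  2.29  1.11  0.28  0.69] [ 0.599 -0.525 -0.605]
at 4.75 [ 0.5777 -0.1321  0.2447]
[ 0.0059  0.0339  0.0132 -0.0889 -0.1024  0.0787] rows 0.662204888439052 3.9400483411707645
[-0.0036  0.0513  0.0453 -0.1663 -0.1014  0.159 ] rows 1.2324509029311528 6.321365077811744
```

```bash
python3 -m inch '85 .006 .034 .013 -.089 -.102 .079; 85 .006 .034 .013 -.089 -.102 .079; 85 .006 .034 .013 -.089 -.102 .079; 85 .006 .034 .013 -.089 -.102 .079; 85 -.004 .051 .045 -.166 -.101 .159; 85 -.004 .051 .045 -.166 -.101 .159; 85 -.004 .051 .045 -.166 -.101 .159; 85 -.004 .051 .045 -.166 -.101 .159; 85 -.004 .051 .045 -.166 -.101 .159'
python3 - <<'E'
from h import *
print(sense()["joints"].round(2), Ro.from_quat(sense()["tool_rot"]).as_matrix().round(3))
shares(((.6,-.09,.12),toolrot(182,55)),((.635,-.09,.045),toolrot(182,55)))
E
```

```text
time: 5.5
ee_pos: [0.6008, -0.1213, 0.1982]
tool_rot: [-0.066, 0.899, -0.154, 0.404]
contact_force: [0.3, 1.0, -0.0]
grip_width: 0.997
finger_force: 0.0
[-0.58  0.13  0.64  2.37  2.54  0.24 -0.76] [[-0.665  0.005  0.747]
 [-0.244  0.944 -0.223]
 [-0.706 -0.33  -0.627]]
at 5.5 [ 0.6008 -0.1213  0.1982]
[ 0.0642  0.0739  0.0553 -0.0762 -0.0384  0.0763] rows 2.021323825763476 2.8778022988690464
[ 0.1037  0.1071  0.1528 -0.0762 -0.0384  0.0763] rows 3.839599215709591 2.8778022988690464
```

```bash
python3 -m inch '85 .064 .074 .055 -.076 -.038 .076; 85 .064 .074 .055 -.076 -.038 .076; 85 .064 .074 .055 -.076 -.038 .076; 85 .104 .107 .153 -.076 -.038 .076; 85 .104 .107 .153 -.076 -.038 .076; 85 .104 .107 .153 -.076 -.038 .076; 85 .104 .107 .153 -.076 -.038 .076'
python3 - <<'E'
from h import *
print(sense()["joints"].round(2), Ro.from_quat(sense()["tool_rot"]).as_matrix().round(3))
c=calibration("wrist");print("cam",-np.array(c["R"]).T@c["t"])
p,d=camera("wrist");cv2.imwrite("pics/w3.png",p[::-1,::-1,::-1]);np.savez("pics/w3.npz",p=p,d=d,**{k:np.array(v) for k,v in c.items()})
E
```

```text
time: 6.08
ee_pos: [0.6302, -0.0933, 0.0314]
tool_rot: [-0.013, 0.892, 0.007, 0.452]
contact_force: [-1.7, 0.7, -1.4]
grip_width: 0.996
finger_force: 0.0
[ 0.08  0.58  0.09  2.37  3.4   0.76 -1.69] [[-0.592 -0.03   0.806]
 [-0.018  1.     0.024]
 [-0.806 -0.    -0.592]]
cam [ 0.47675876 -0.09588245  0.05145281]
```

View pics/w3.png

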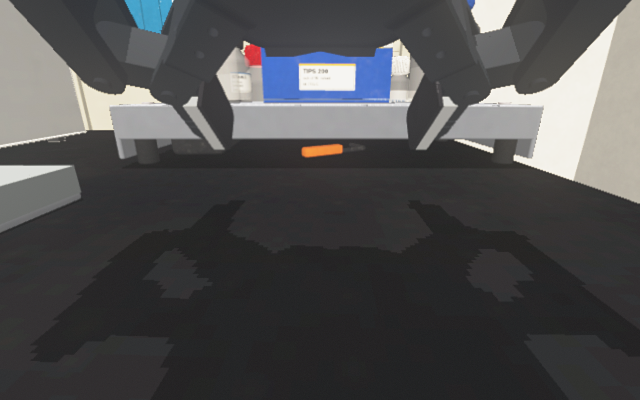

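The flipped view shows the key under the lip: the orange handle is at cols 302-343, row ~150, and the dark arm runs right to ~(365,148). Next I'll measure it.

```bash
python3 - <<'E'
from h import *
z=dict(np.load("pics/w3.npz"));p=z["p"].astype(int);d=z["d"]
m=(p[...,0]>150)&(p[...,1]>40)&(p[...,1]<150)&(p[...,2]<90)
v,u=np.nonzero(m);print(len(u),u.min(),u.max(),v.min(),v.max())
X=fromdepth(z,np.c_[u,v],d[v,u])
fr=lambda P:((np.atleast_2d(P)[:,:2]-[.7067,-.0945])@np.array([[np.cos(.0345),-np.sin(.0345)],[np.sin(.0345),np.cos(.0345)]]))
for c in sorted(set(u))[::4]:
    k=u==c;print(c,X[k].mean(0).round(4),"z",X[k][:,2].min().round(4),X[k][:,2].max().round(4),"shelf",fr(X[k].mean(0)).round(4), "ray bottom", fr(onplane(z,[(c,v[k].min()-.5)],0))[0].round(3),"top",fr(onplane(z,[(c,v[k].max()+.5)],.008))[0].round(3))
# lip
for c in (150,320,500):
    col=d[:,c];P=fromdepth(z,np.c_[np.full(400,c),np.arange(400)],col)
    k=(P[:,2]>.022)&(P[:,2]<.045)&(P[:,0]>.68)&(P[:,0]<.74);print("lip",c,P[k].mean(0).round(4),P[k][:,0].min().round(4),P[k][:,2].min().round(4),P[k][:,2].max().round(4))
# points under shelf
V,U=np.mgrid[0:400,0:640];P=fromdepth(z,np.c_[U.ravel(),V.ravel()],d.ravel()).reshape(400,640,3)
k=(P[...,0]>.72)&(P[...,0]<.86)&(P[...,2]>.0025)&(P[...,2]<.02)&(abs(P[...,1]+.1)<.12)
S=fr(P[k]);Z=P[k][:,2]
b=np.round(S[:,1]/.004)*.004
for y in np.unique(b): print(y.round(3),(b==y).sum(),S[b==y,0].min().round(3),S[b==y,0].max().round(3),Z[b==y].max().round(4))
r=p[230:270,220:360];r=cv2.resize(np.clip(r[::-1,::-1].astype(float)*3,0,255).astype(np.uint8),None,fx=5.5,fy=8,interpolation=cv2.INTER_NEAREST)
cv2.imwrite("pics/w3c.png",r[:,:,::-1])
E
```

```text
617 297 395 243 355
297 [ 0.7799 -0.1092  0.0027] z 0.001 0.0047 shelf [[ 0.0727 -0.0172]] ray bottom [ 0.07  -0.017] top [ 0.057 -0.016]
301 [ 0.7622 -0.1046  0.0054] z 0.0012 0.0093 shelf [[ 0.0551 -0.012 ]] ray bottom [ 0.059 -0.012] top [ 0.07  -0.013]
305 [ 0.7601 -0.1008  0.0058] z 0.0013 0.0095 shelf [[ 0.0531 -0.0082]] ray bottom [ 0.059 -0.009] top [ 0.07  -0.009]
309 [ 0.7571 -0.0971  0.0053] z 0.001 0.0093 shelf [[ 0.0503 -0.0043]] ray bottom [ 0.054 -0.004] top [ 0.063 -0.005]
313 [ 0.7548 -0.0934  0.0057] z 0.0012 0.0094 shelf [[ 0.0481 -0.0005]] ray bottom [ 0.054 -0.001] top [ 0.063 -0.001]
317 [ 0.7531 -0.0897  0.0053] z 0.0009 0.0095 shelf [[0.0465 0.0032]] ray bottom [0.049 0.003] top [0.063 0.003]
321 [ 0.7503 -0.0861  0.0053] z 0.001 0.0092 shelf [[0.0438 0.0068]] ray bottom [0.049 0.007] top [0.057 0.007]
325 [ 0.748  -0.0826  0.0051] z 0.0008 0.0092 shelf [[0.0417 0.0105]] ray bottom [0.044 0.011] top [0.057 0.011]
329 [ 0.7459 -0.0791  0.0053] z 0.0012 0.0092 shelf [[0.0397 0.014 ]] ray bottom [0.044 0.014] top [0.051 0.014]
333 [ 0.7434 -0.0757  0.0051] z 0.00
[... 723 characters left out ...]
885  0.0336] 0.7039 0.0222 0.0446
lip 500 [0.7015 0.045  0.0337] 0.6997 0.0227 0.0444
-0.04 9 0.074 0.081 0.0049
-0.036 21 0.072 0.088 0.0049
-0.032 20 0.069 0.095 0.0049
-0.028 22 0.067 0.099 0.005
-0.024 11 0.063 0.068 0.0049
-0.02 11 0.062 0.065 0.0047
-0.016 16 0.055 0.063 0.0083
-0.012 35 0.052 0.058 0.0095
-0.008 37 0.049 0.059 0.0095
-0.004 36 0.048 0.058 0.0093
-0.0 34 0.046 0.052 0.0094
0.004 45 0.043 0.052 0.0095
0.008 33 0.04 0.046 0.0094
0.012 43 0.038 0.046 0.0093
0.016 38 0.036 0.046 0.0095
0.02 34 0.036 0.043 0.0092
0.024 2 0.043 0.044 0.0069
0.096 15 0.052 0.093 0.0086
0.1 50 0.05 0.134 0.0096
0.104 24 0.049 0.143 0.0088
0.108 52 0.049 0.052 0.0154
0.112 45 0.048 0.052 0.0154
```

View pics/w3c.png

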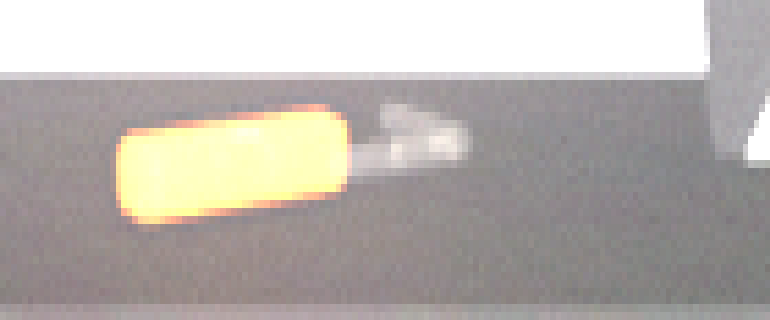

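The enhanced crop shows the orange handle left and near, and the steel arm running right and back to a corner at crop (465,140) with the short leg turning back-left.

In shelf coordinates that gives:
- **Key centre:** about (68,-5) mm, yaw about 30°
- **Leg tip:** about (100,-30) mm
- **Rightmost corner:** about y -45 mm

Length and height agree with the sizes given. Plan: enter right of it, shift left behind it, draw out. First I'll turn the wrist back the way it came.

```bash
python3 - <<'E'
from h import *
shares(((.6,-.12,.17),toolrot(182,55)),((.58,-.12,.2),lean(toolrot(182,55),22)),((.58,-.13,.245),lean(toolrot(182,45),40)))
E
```

```text
at 6.1333 [ 0.6315 -0.0919  0.0355]
[-0.1196 -0.0366 -0.1402 -0.0012 -0.0054  0.0002] rows 3.3801249000330746 0.13870280577446956
[-0.1364 -0.0359 -0.1853  0.0697 -0.0012 -0.0993] rows 4.187853300592842 3.0491407768591037
[-0.1846 -0.0494 -0.2209  0.1432  0.0556 -0.169 ] rows 5.253187797473997 5.741499074953107
```

```bash
python3 -m inch '85 -.12 -.037 -.14 0 -.005 0; 85 -.12 -.037 -.14 0 -.005 0; 85 -.136 -.036 -.185 .07 -.001 -.099; 85 -.136 -.036 -.185 .07 -.001 -.099; 85 -.136 -.036 -.185 .07 -.001 -.099; 85 -.136 -.036 -.185 .07 -.001 -.099; 85 -.185 -.049 -.221 .143 .056 -.169; 85 -.185 -.049 -.221 .143 .056 -.169; 85 -.185 -.049 -.221 .143 .056 -.169; 85 -.185 -.049 -.221 .143 .056 -.169; 85 -.185 -.049 -.221 .143 .056 -.169'
python3 - <<'E'
from h import *
print(sense()["joints"].round(2), Ro.from_quat(sense()["tool_rot"]).as_matrix().round(3)[:,2])
shares(((.58,-.12,.25),lean(toolrot(182,10),40)),((.55,-.08,.25),toolrot(181.35,0)))
E
```

```text
time: 7.05
ee_pos: [0.5847, -0.1301, 0.2576]
tool_rot: [-0.117, 0.865, -0.249, 0.421]
contact_force: [-0.3, -0.0, 0.3]
grip_width: 0.993
finger_force: 0.0
[-0.11 -0.    0.04  2.4   2.06  0.45 -0.12] [ 0.785 -0.333 -0.522]
at 7.05 [ 0.5847 -0.1301  0.2576]
[ 0.0051  0.0167 -0.0042  0.0321  0.2321 -0.0355] rows 0.3226651142121022 5.957962431703378
[ 0.008   0.0616 -0.0533 -0.1695  0.2784  0.0709] rows 1.472705070693442 8.385804698510942
```

```bash
python3 -m inch '85 .005 .017 -.004 .032 .232 -.035; 85 .005 .017 -.004 .032 .232 -.035; 85 .005 .017 -.004 .032 .232 -.035; 85 .005 .017 -.004 .032 .232 -.035; 85 .005 .017 -.004 .032 .232 -.035; 85 .005 .017 -.004 .032 .232 -.035; 85 .005 .017 -.004 .032 .232 -.035; 85 .005 .017 -.004 .032 .232 -.035'
python3 - <<'E'
from h import *
print(sense()["joints"].round(2), Ro.from_quat(sense()["tool_rot"]).as_matrix().round(3)[:,2])
shares(((.55,-.05,.22),toolrot(181.35,0)),((.524,.104,.15),toolrot(181.35,0)))
E
```

```text
time: 7.72
ee_pos: [0.5808, -0.1174, 0.2495]
tool_rot: [-0.047, 0.937, -0.337, 0.075]
contact_force: [1.4, -1.1, 0.6]
grip_width: 0.996
finger_force: 0.0
[-0.22  0.25 -0.04  1.9   0.81  1.13  1.01] [ 0.172 -0.624 -0.762]
at 7.7167 [ 0.5808 -0.1174  0.2495]
[ 0.0323  0.0957 -0.0331 -0.2194  0.0462  0.0232] rows 1.912731527611311 5.667501671753979
[ 0.0483  0.3145 -0.0961 -0.2194  0.0462  0.0232] rows 5.978104939161277 5.667501671753979
```

```bash
python3 -m inch '45 .032 .096 -.033 -.219 .046 .023; 45 .032 .096 -.033 -.219 .046 .023; 45 .032 .096 -.033 -.219 .046 .023; 45 .048 .3145 -.096 -.219 .046 .023; 45 .048 .3145 -.096 -.219 .046 .023; 45 .048 .3145 -.096 -.219 .046 .023; 45 .048 .3145 -.096 -.219 .046 .023; 45 .048 .3145 -.096 -.219 .046 .023; 45 .048 .3145 -.096 -.219 .046 .023; 45 .048 .3145 -.096 -.219 .046 .023'
python3 - <<'E'
from h import *
s=sense();print(s["joints"].round(2), Ro.from_quat(s["tool_rot"]).as_matrix().round(3)[:,2],s["grip_width"])
c=calibration("wrist");p,d=camera("wrist");q=p[::-1,::-1].copy()
for X in [(.524,.1037,.016),(.507,.103,.016),(.541,.104,.016)]:
    u=pix(c,X)[0];cv2.circle(q,(int(639-u[0]),int(399-u[1])),3,(255,0,0),1)
cv2.imwrite("pics/w4.png",q[:,:,::-1]);np.savez("pics/w4.npz",p=p,d=d,**{k:np.array(v) for k,v in c.items()})
shares(((.524,.1035,.04),toolrot(181.35,0)),((.524,.1035,.014),toolrot(181.35,0)))
E
```

```text
time: 8.55
ee_pos: [0.5243, 0.1016, 0.1472]
tool_rot: [-0.013, 1.0, -0.003, 0.001]
contact_force: [0.1, 0.1, -0.4]
grip_width: 0.527
finger_force: 0.0
[-0.12  0.29 -0.19  1.91  0.07  0.95  1.26] [ 0.003 -0.005 -1.   ] 0.5271230424192148
at 8.6 [0.5247 0.1006 0.147 ]
[ 1.100e-03  4.700e-03  1.426e-01 -1.700e-03  7.000e-04 -1.000e-04] rows 2.566829059858159 0.046955428740515455
[ 1.200e-03  4.800e-03  1.773e-01 -1.700e-03  7.000e-04 -1.000e-04] rows 3.1901366908206388 0.046955428740515455
```

View pics/w4.png

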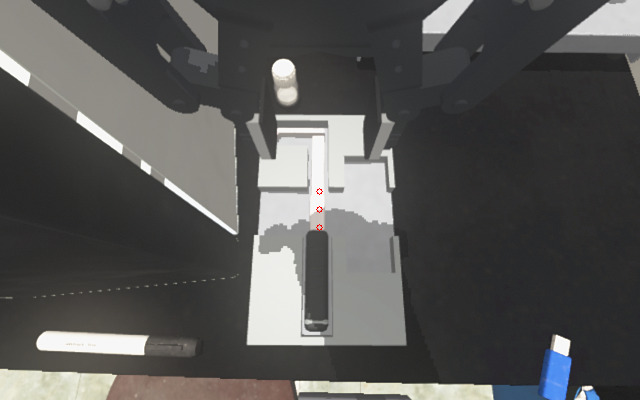

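The markers land on the steel neck at (319,191-228), so the tray fit is good. Descend and grip.

```bash
python3 -m inch '45 .001 .005 .143 -.002 0 0; 45 .001 .005 .143 -.002 0 0; 45 .001 .005 .143 -.002 0 0; 45 .001 .005 .160 -.002 0 0; 45 .001 .005 .177 -.002 0 0; 45 .001 .005 .177 -.002 0 0; 45 .001 .005 .177 -.002 0 0; 5 .001 .005 .177 -.002 0 0; 5 .001 .005 .177 -.002 0 0; 5 .001 .005 .177 -.002 0 0; 5 .001 .005 .177 -.002 0 0; 5 .001 .005 .177 -.002 0 0; 5 .001 .005 .177 -.002 0 0' 70
python3 - <<'E'
from h import *
print(sense()["joints"].round(2))
O=np.array([.7058,-.0945]);a=.0345;C=np.array([[np.cos(a),-np.sin(a)],[np.sin(a),np.cos(a)]])
# neck grip target: hook x ~17
g=O+C@np.array([-.015-.105+.017,-.108]);print(g)
shares(((.524,.1035,.1),toolrot(181.35)),((*g,.1),toolrot(182)),((*g,.02),toolrot(182)))
E
```

```text
time: 9.68
ee_pos: [0.5235, 0.1036, 0.0129]
tool_rot: [-0.011, 1.0, 0.0, -0.001]
contact_force: [-1.6, -2.0, 6.4]
grip_width: 0.139
finger_force: 70.7
[-0.14  0.48 -0.17  2.    0.12  0.67  1.21]
[ 0.60658655 -0.20598853]
at 9.6833 [0.5235 0.1036 0.0129]
[-0.0005 -0.     -0.1161  0.0003 -0.0005 -0.0005] rows 2.0879537829682913 0.01857564537135487
[-1.014e-01 -4.150e-01 -1.166e-01  3.000e-04 -5.000e-04 -4.100e-03] rows 7.964883300019762 0.1035398073281561
[-1.016e-01 -4.151e-01 -1.000e-02  3.000e-04 -5.000e-04 -4.100e-03] rows 7.688216006074316 0.1035398073281561
```

```bash
python3 -m inch '5 0 0 -.05 0 0 0; 5 0 0 -.116 0 0 0; 5 0 0 -.116 0 0 0; 5 -.03 -.12 -.116 0 0 0; 5 -.101 -.415 -.116 0 0 -.004; 5 -.101 -.415 -.116 0 0 -.004; 5 -.101 -.415 -.116 0 0 -.004; 5 -.101 -.415 -.116 0 0 -.004; 5 -.101 -.415 -.116 0 0 -.004; 5 -.101 -.415 -.116 0 0 -.004; 5 -.101 -.415 -.116 0 0 -.004; 5 -.101 -.415 -.06 0 0 -.004; 5 -.101 -.415 -.02 0 0 -.004; 5 -.101 -.415 -.01 0 0 -.004; 5 -.101 -.415 -.004 0 0 -.004; 5 -.101 -.415 -.002 0 0 -.004;  5 -.101 -.415 -.002 0 0 -.004'
python3 - <<'E'
from h import *
c=calibration("wrist");p,d=camera("wrist");cv2.imwrite("pics/w5.png",p[::-1,::-1,::-1]);np.savez("pics/w5.npz",p=p,d=d,**{k:np.array(v) for k,v in c.items()})
shares(((.6066,-.206,.011),toolrot(182)))
g=lambda:0
V,U=np.mgrid[0:400,0:640];P=fromdepth(c,np.c_[U.ravel(),V.ravel()],d.ravel()).reshape(400,640,3)
for x in np.arange(.49,.70,.015):
    k=(abs(P[...,0]-x)<.003)&(abs(P[...,1]+.206)<.04)&(P[...,2]>.006)&(P[...,2]<.05)
    if k.any(): print(x.round(3),k.sum(),P[k][:,1].min().round(3),P[k][:,1].max().round(3),np.percentile(P[k][:,2],90).round(4))
E
```

```text
time: 11.1
ee_pos: [0.6067, -0.2055, 0.0138]
tool_rot: [-0.018, 1.0, 0.0, -0.001]
contact_force: [0.6, 0.4, -1.7]
grip_width: 0.137
finger_force: 69.6
at 11.15 [ 0.607  -0.2056  0.0143]
[ 0.0005 -0.0004  0.0044  0.     -0.0001  0.0003] rows 0.07971577096445405 0.008774129178460044
0.505 403 -0.216 -0.196 0.019
0.52 758 -0.216 -0.196 0.02
0.535 699 -0.215 -0.195 0.0205
0.55 617 -0.215 -0.195 0.0209
0.565 562 -0.214 -0.194 0.0213
0.58 535 -0.214 -0.194 0.0216
0.595 1691 -0.223 -0.178 0.0467
0.61 441 -0.211 -0.196 0.0445
0.625 41 -0.208 -0.197 0.0168
0.64 188 -0.208 -0.197 0.0112
0.655 189 -0.208 -0.196 0.0116
```

View pics/w5.png

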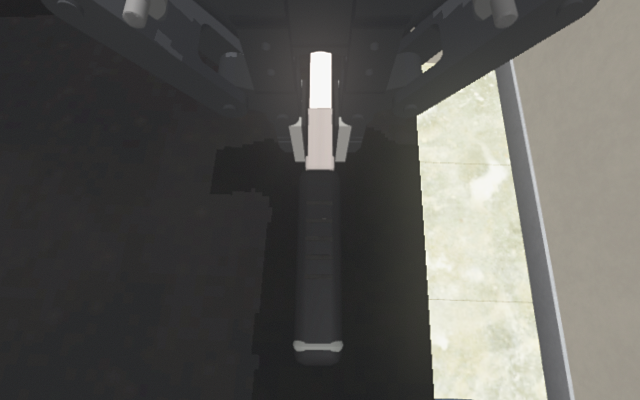

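The hook hangs in the grip almost level, centred at col 320, with its handle between rows 168 and 360 and its underside 3-6 mm up. Next: lower it, release, slide back to hook x -60 and re-grip.

```bash
python3 -m inch '5 0 0 .003 0 0 0; 5 0 0 .005 0 0 0; 5 0 0 .005 0 0 0; 40 0 0 .005 0 0 0; 40 0 0 .005 0 0 0; 40 0 0 .005 0 0 0; 40 0 0 .005 0 0 0; 40 0 0 -.005 0 0 0;  40 0 0 -.008 0 0 0'
python3 - <<'E'
from h import *
c=calibration("wrist");p,d=camera("wrist")
V,U=np.mgrid[0:400,0:640];P=fromdepth(c,np.c_[U.ravel(),V.ravel()],d.ravel()).reshape(400,640,3)
L=[]
for x in np.arange(.495,.70,.015):
    k=(abs(P[...,0]-x)<.003)&(abs(P[...,1]+.206)<.016)&(P[...,2]>.0025)&(P[...,2]<.022)
    if k.any(): print(x.round(3),k.sum(),P[k][:,1].min().round(4),P[k][:,1].max().round(4),np.percentile(P[k][:,2],90).round(4))
k=(abs(P[...,1]+.206)<.016)&(P[...,2]>.010)&(P[...,2]<.022);print("xmin",P[k][:,0].min())
shares(((.529,-.2055,.022),toolrot(181.7)),((.529,-.2055,.011),toolrot(181.7)))
print(sense()["grip_width"])
E
```

```text
time: 11.9
ee_pos: [0.6058, -0.206, 0.0192]
tool_rot: [-0.018, 1.0, 0.0, -0.001]
contact_force: [0.9, 0.3, -0.0]
grip_width: 0.469
finger_force: 0.0
0.495 30 -0.2214 -0.1902 0.003
0.51 700 -0.2212 -0.1922 0.0177
0.525 655 -0.2211 -0.1967 0.0177
0.54 591 -0.2216 -0.1901 0.0179
0.555 541 -0.2153 -0.1912 0.0179
0.57 480 -0.2214 -0.1934 0.0179
0.585 303 -0.2197 -0.1947 0.0173
0.6 279 -0.2105 -0.1925 0.0136
0.615 255 -0.2102 -0.1966 0.0137
0.63 188 -0.2084 -0.1937 0.0058
0.645 176 -0.208 -0.196 0.0056
0.66 157 -0.207 -0.1955 0.0056
0.675 20 -0.2066 -0.1973 0.0051
xmin 0.5031242702436647
at 11.95 [ 0.6063 -0.2061  0.0197]
[ 1.029e-01  4.400e-03 -3.000e-03  1.000e-04 -5.000e-04  1.700e-03] rows 1.853574495647426 0.04501534223987303
[ 1.029e-01  4.400e-03  1.170e-02  1.000e-04 -5.000e-04  1.700e-03] rows 1.864304535238991 0.04501534223987303
0.4680941525771339
```

```bash
python3 -m inch '40 .103 .004 -.003 0 0 .001; 40 .103 .004 -.003 0 0 .001; 40 .103 .004 -.003 0 0 .001; 40 .103 .004 .012 0 0 .001; 40 .103 .004 .012 0 0 .001; 5 .103 .004 .012 0 0 .001; 5 .103 .004 .012 0 0 .001; 5 .103 .004 .012 0 0 .001; 5 .103 .004 .012 0 0 .001; 5 .103 .004 .012 0 0 .001; 5 .103 .004 .011 0 0 .001; 5 .103 .004 .011 0 0 .001' 100
python3 - <<'E'
from h import *
print(sense()["joints"].round(2))
c=calibration("wrist");p,d=camera("wrist")
V,U=np.mgrid[0:400,0:640];P=fromdepth(c,np.c_[U.ravel(),V.ravel()],d.ravel()).reshape(400,640,3)
print("cam",-np.array(c["R"]).T@c["t"])
a=.0345;fr=lambda P:((np.atleast_2d(P)[:,:2]-[.7058,-.0945])@np.array([[np.cos(a),-np.sin(a)],[np.sin(a),np.cos(a)]]))
k=(p.min(2)>120)&(abs(P[...,1]+.19)<.06)&(P[...,2]>.0025)&(P[...,2]<.017)&(P[...,0]>.58)&(P[...,0]<.71)
print(k.sum());S=fr(P[k]);Z=P[k][:,2]
for x in np.arange(-.11,.0,.01):
    m=abs(S[:,0]-x)<.002
    if m.any(): print(x.round(3),m.sum(),S[m,1].min().round(4),S[m,1].max().round(4),np.percentile(Z[m],90).round(4))
print("xmax",S[:,0].max() if len(S) else None, fr(sense()["ee_pos"][None]))
cv2.imwrite("pics/w6.png",p[::-1,::-1,::-1])
E
```

```text
time: 12.95
ee_pos: [0.5279, -0.2053, 0.0102]
tool_rot: [-0.016, 1.0, 0.001, -0.002]
contact_force: [0.2, -0.6, -0.6]
grip_width: 0.2
finger_force: 98.9
[ 0.36  0.53 -0.08  1.92  0.07  0.7   1.84]
cam [ 0.45276409 -0.20594203  0.14619021]
0
xmax None [[-0.18167365 -0.10460296]]
```

```bash
cat >> h.py <<'E'
A=.0345
def fr(P): return ((np.atleast_2d(P)[:,:2]-[.7058,-.0945])@np.array([[np.cos(A),-np.sin(A)],[np.sin(A),np.cos(A)]]))
def un(q): return np.array([.7058,-.0945])+np.array([[np.cos(A),-np.sin(A)],[np.sin(A),np.cos(A)]])@np.array(q)
E
python3 - <<'E'
from h import *
for n in ("top","scene"):
    c=calibration(n);p,d=camera(n);p=p.astype(int)
    V,U=np.mgrid[0:400,0:640];P=onplane(c,np.c_[U.ravel(),V.ravel()],.006).reshape(400,640,3)
    S=fr(P.reshape(-1,3)).reshape(400,640,2)
    k=(p.min(2)>110)&(S[...,0]>-.13)&(S[...,0]<-.004)&(S[...,1]>-.125)&(S[...,1]<-.03)
    print(n,k.sum())
    for x in np.arange(-.125,.0,.006):
        m=k&(abs(S[...,0]-x)<.003)
        if m.any(): print(x.round(3),m.sum(),S[m][:,1].min().round(4),S[m][:,1].max().round(4))
# under-shelf targets for TCP: shelf coords of TCP = hook tip - 160
s=sense();R=Ro.from_quat(s["tool_rot"]);print(fr(s["ee_pos"][None]))
shares(*[((*un((-.1817+dx,-.1046+dy)),.0112),R) for dx,dy in ((0,0),(.135,0),(.135,.05),(-.12,.05))])
E
```

```text
top 273
-0.119 11 -0.1112 -0.0978
-0.113 12 -0.1114 -0.0979
-0.107 13 -0.1117 -0.0981
-0.101 17 -0.1119 -0.0983
-0.095 12 -0.1122 -0.0986
-0.089 12 -0.1124 -0.0989
-0.083 11 -0.1125 -0.0991
-0.077 15 -0.1103 -0.0993
-0.071 10 -0.1105 -0.0996
-0.065 10 -0.1107 -0.0998
-0.059 10 -0.1109 -0.1
-0.053 10 -0.1112 -0.1003
-0.047 16 -0.1115 -0.098
-0.041 12 -0.1117 -0.0981
-0.035 12 -0.112 -0.0983
-0.029 14 -0.1122 -0.0608
-0.023 18 -0.1124 -0.0582
-0.017 44 -0.1128 -0.0611
-0.011 14 -0.0992 -0.064
scene 0
[[-0.18170014 -0.10458838]]
at 13.1 [ 0.5278 -0.2053  0.0101]
[ 0.     -0.     -0.0014  0.      0.      0.    ] rows 0.02523635053674231 0.0
[-0.18    0.0004 -0.0021  0.      0.      0.    ] rows 3.237511750351922 0.0
[-0.1798  0.0671 -0.002   0.      0.      0.    ] rows 3.4523199000668874 0.0
[ 0.1602  0.0663 -0.0007  0.      0.      0.    ] rows 3.117497875124753 0.0
```

The top view puts the hook's foot at shelf x -21 to -12, y -112 to -58 mm, in line with the shelf. It clears the key and the right foot, so sweep in.

```bash
python3 -m inch '5 0 0 -.0015 0 0 0; 5 -.025 0 -.0015 0 0 0; 5 -.05 0 -.002 0 0 0; 5 -.075 0 -.002 0 0 0; 5 -.1 0 -.002 0 0 0; 5 -.125 0 -.002 0 0 0; 5 -.15 0 -.002 0 0 0; 5 -.17 0 -.002 0 0 0; 5 -.189 0 -.002 0 0 0; 5 -.189 0 -.002 0 0 0; 5 -.189 .015 -.002 0 0 0; 5 -.189 .03 -.002 0 0 0; 5 -.189 .045 -.002 0 0 0; 5 -.189 .056 -.002 0 0 0; 5 -.189 .066 -.002 0 0 0; 5 -.189 .066 -.002 0 0 0; 5 -.189 .066 -.002 0 0 0'
python3 - <<'E'
from h import *
s=sense();print(fr(s["ee_pos"][None]),s["finger_force"],s["contact_force"])
E
```

```text
time: 14.52
ee_pos: [0.6681, -0.1505, 0.0116]
tool_rot: [-0.017, 1.0, 0.0, -0.002]
contact_force: [-0.2, -0.3, -1.0]
grip_width: 0.207
finger_force: 98.7
[[-0.03957138 -0.05469689]] 98.69913697242737 [-0.21273758 -0.30802062 -0.95905916]
```

```bash
python3 -m inch '5 .013 0 0 0 0 0; 5 .028 0 0 0 0 0; 5 .043 0 0 0 0 0; 5 .058 0 0 0 0 0; 5 .073 0 0 0 0 0; 5 .088 0 0 0 0 0; 5 .103 0 0 0 0 0; 5 .118 0 0 0 0 0; 5 .133 0 0 0 0 0; 5 .148 0 0 0 0 0; 5 .163 0 0 0 0 0; 5 .178 0 0 0 0 0; 5 .193 0 0 0 0 0; 5 .208 0 0 0 0 0; 5 .223 0 0 0 0 0; 5 .238 0 0 0 0 0; 5 .253 0 0 0 0 0; 5 .266 0 0 0 0 0; 5 .28 0 0 0 0 0;  5 .28 0 0 0 0 0'
cat > look.py <<'E'
from h import *
def orange(n="top",z=.008):
    c=calibration(n);p,d=camera(n);q=p.astype(int)
    m=((q[...,0]>130)&(q[...,1]>35)&(q[...,1]<.62*q[...,0])&(q[...,2]<.4*q[...,0])).astype(np.uint8)
    V,U=np.nonzero(m)
    P=onplane(c,np.c_[U,V],z);S=fr(P);k=(P[:,0]>.4)&(P[:,0]<.86)&(abs(P[:,1]+.09)<.2)
    P=P[k]
    print(n,len(P))
    if len(P)>3:
        print("world",P.mean(0).round(4),cv2.minAreaRect((P[:,:2]*1000).astype(np.float32)),"shelf",S[k].mean(0).round(4))
    return c,p,d
E
python3 - <<'E'
from look import *
s=sense();print(fr(s["ee_pos"][None]))
for n in ("top","scene"):
    c,p,d=orange(n);cv2.imwrite(f"pics/{n}7.png",p[:,:,::-1]);np.savez(f"pics/{n}7.npz",p=p,d=d,**{k:np.array(v) for k,v in c.items()})
E
```

```text
time: 16.18
ee_pos: [0.4551, -0.1585, 0.0118]
tool_rot: [-0.015, 1.0, 0.001, -0.003]
contact_force: [-0.9, -0.2, -1.1]
grip_width: 0.199
finger_force: 98.7
[[-0.25271188 -0.05533986]]
top 55
world [ 0.6538 -0.1066  0.008 ] ((653.0407104492188, -107.63642883300781), (40.9053840637207, 10.741745948791504), 0.38403740525245667) shelf [-0.0524 -0.0102]
scene 0
```

The key is out. The orange handle measures 41 x 10 mm at world (0.653,-0.107) and points along x, all of it on open bench. Next I'll unload the hook, lift it off and lay it to the right.

```bash
python3 - <<'E'
from h import *
s=sense();R=Ro.from_quat(s["tool_rot"])
shares(((.459,-.1585,.0118),R),((.459,-.1585,.06),R),((.49,-.206,.06),R),((.49,-.206,.0105),R))
E
python3 -m inch '5 -.006 0 0 0 0 0; 5 -.006 0 -.02 0 0 0; 5 -.006 0 -.065 0 0 0; 5 -.006 0 -.065 0 0 0; 5 -.045 -.064 -.065 0 0 0; 5 -.045 -.064 -.065 0 0 0; 5 -.045 -.064 -.065 0 0 0; 5 -.045 -.064 -.02 0 0 0; 5 -.045 -.064 -.003 0 0 0; 5 -.045 -.064 .001 0 0 0; 5 -.045 -.064 .001 0 0 0;  30 -.045 -.064 .001 0 0 0; 30 -.045 -.064 .001 0 0 0; 30 -.045 -.064 .001 0 0 0; 30 -.045 -.064 -.02 0 0 0; 30 -.045 -.064 -.1 0 0 0; 30 -.045 -.064 -.1 0 0 0; 30 -.045 -.064 -.1 0 0 0'
python3 - <<'E'
from h import *
print(sense()["joints"].round(2))
shares(((.65,-.107,.15),toolrot(180)))
E
```

```text
at 16.2833 [ 0.4582 -0.1583  0.0123]
[-0.001  -0.0003  0.0006  0.      0.      0.    ] rows 0.022386570102580806 0.0
[-0.0009 -0.0002 -0.0637  0.      0.      0.    ] rows 1.1450065206156055 0.0
[-0.0402 -0.0648 -0.0638  0.      0.      0.    ] rows 1.7888360907610033 0.0
[-0.0404 -0.0649  0.0022  0.      0.      0.    ] rows 1.3751565985584127 0.0
time: 17.78
ee_pos: [0.4977, -0.2064, 0.0919]
tool_rot: [-0.016, 1.0, -0.001, 0.003]
contact_force: [0.6, -0.4, -0.2]
grip_width: 0.353
finger_force: 0.0
[ 0.38  0.36 -0.08  1.95  0.04  0.82  1.88]
at 17.7833 [ 0.4977 -0.2064  0.0919]
[-0.2077  0.1257 -0.0766 -0.0008  0.0019  0.0102] rows 4.578830502832412 0.26090546368383166
```

```bash
python3 -m inch '35 -.18 .126 -.077 0 0 .01; 35 -.18 .126 -.077 0 0 .01; 35 -.18 .126 -.077 0 0 .01; 35 -.18 .126 -.077 0 0 .01; 35 -.18 .126 -.077 0 0 .01; 35 -.18 .126 -.077 0 0 .01'
python3 - <<'E'
from look import *
print(sense()["ee_pos"])
c,p,d=orange("wrist",.008);orange("top")
V,U=np.mgrid[0:400,0:640];P=fromdepth(c,np.c_[U.ravel(),V.ravel()],d.ravel()).reshape(400,640,3)
k=(P[...,2]>.004)&(P[...,2]<.022)&(P[...,0]>.52)&(P[...,0]<.695)&(P[...,1]<-.02)&(P[...,1]>-.24)
n,l,st,ce=cv2.connectedComponentsWithStats(k.astype(np.uint8))
for i in range(1,n):
    if st[i,4]>40:
        Q=P[l==i];print(st[i,4],Q.min(0).round(3),Q.max(0).round(3),[np.round(a,1) for a in cv2.minAreaRect((Q[:,:2]*1000).astype(np.float32))])
cv2.imwrite("pics/w8.png",p[::-1,::-1,::-1])
E
```

```text
time: 18.28
ee_pos: [0.6291, -0.1021, 0.1451]
tool_rot: [-0.003, 1.0, 0.001, 0.0]
contact_force: [0.6, 0.0, 0.3]
grip_width: 0.414
finger_force: 0.0
[ 0.62910984 -0.10214239  0.14512428]
wrist 107
world [ 0.65   -0.1054  0.008 ] ((651.1966552734375, -105.11617279052734), (10.261127471923828, 42.4454460144043), 84.95884704589844) shelf [-0.0562 -0.009 ]
top 20
world [ 0.6393 -0.106   0.008 ] ((639.3947143554688, -106.37483978271484), (13.628472328186035, 8.026518821716309), 0.40154051780700684) shelf [-0.0669 -0.0092]
3017 [ 0.52  -0.211  0.004] [ 0.658 -0.151  0.019] [array([ 588.7, -180.7]), array([139.7,  54.4]), np.float64(2.9)]
567 [ 0.595 -0.126  0.004] [ 0.672 -0.099  0.011] [array([ 631.8, -106.1]), array([79.5, 24.5]), np.float64(12.0)]
```

View pics/w8.png

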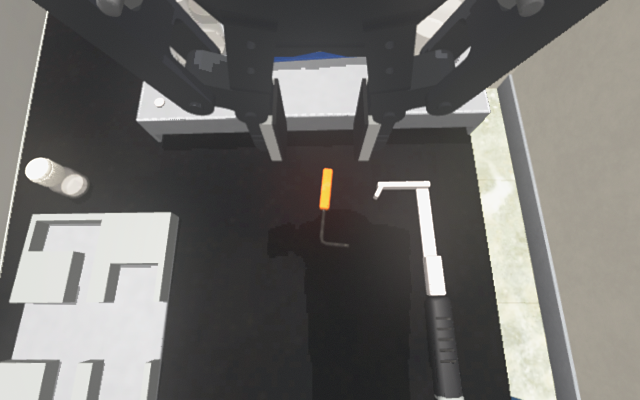

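The last picture shows the key free: orange handle from (327,170) to (325,210), leg turning right at (345,244), lying flat. The hook lies flat to its right. The handle leans about -5°. Grip it now.

```bash
python3 - <<'E'
from h import *
shares(((.6485,-.1055,.05),toolrot(175)),((.6485,-.1055,.0105),toolrot(175)))
E
```

```text
at 18.3833 [ 0.6248 -0.1069  0.1433]
[-0.0323  0.0018  0.1242 -0.     -0.0019  0.028 ] rows 2.3088033658277483 0.7059390002687569
[-0.0326  0.0018  0.1769 -0.     -0.0019  0.028 ] rows 3.2352304908530236 0.7059390002687569
```

```bash
python3 -m inch '26 -.032 .002 .124 0 -.002 .028; 26 -.032 .002 .124 0 -.002 .028; 26 -.032 .002 .124 0 -.002 .028; 26 -.032 .002 .15 0 -.002 .028; 26 -.032 .002 .17 0 -.002 .028; 26 -.032 .002 .177 0 -.002 .028; 26 -.032 .002 .177 0 -.002 .028; 2 -.032 .002 .177 0 -.002 .028; 2 -.032 .002 .177 0 -.002 .028; 2 -.032 .002 .177 0 -.002 .028; 2 -.032 .002 .177 0 -.002 .028; 2 -.032 .002 .177 0 -.002 .028; 2 -.032 .002 .15 0 -.002 .028; 2 -.032 .002 .1 0 -.002 .028; 2 -.032 .002 .06 0 -.002 .028; 2 -.032 .002 .06 0 -.002 .028' 40
python3 - <<'E'
from look import *
s=sense();print(s["ee_pos"],s["finger_force"],s["grip_width"])
c,p,d=orange("wrist",s["ee_pos"][2])
a=np.radians(1.35);C=np.array([[np.cos(a),-np.sin(a)],[np.sin(a),np.cos(a)]])
g=np.array([.5242,.0917])+C@np.array([.004,-.0235]);print("g",g)
shares(((*g,.1),toolrot(181.35)),((*g,.04),toolrot(181.35)),((*g,.015),toolrot(181.35)))
V,U=np.mgrid[0:400,0:640];P=fromdepth(c,np.c_[U.ravel(),V.ravel()],d.ravel())-s["ee_pos"]
T=Ro.from_quat(s["tool_rot"]).inv().apply(P)
k=(abs(T[:,2])<.02)&(T[:,0]>.011)&(T[:,0]<.08)&(abs(T[:,1])<.06);Q=T[k];print(len(Q),Q.min(0).round(4),Q.max(0).round(4))
for x in np.arange(.012,.08,.006):
    m=abs(Q[:,0]-x)<.003
    if m.any(): print(x.round(3),m.sum(),Q[m,1].min().round(4),Q[m,1].max().round(4),Q[m,2].min().round(4))
E
```

```text
time: 19.72
ee_pos: [0.6548, -0.1054, 0.1068]
tool_rot: [0.044, 0.999, -0.0, 0.008]
contact_force: [1.1, -0.4, 0.3]
grip_width: 0.085
finger_force: 40.0
[ 0.65478309 -0.10540374  0.10680985] 39.95778501033783 0.0850670743200205
wrist 1039
world [ 0.6506 -0.1032  0.1068] ((653.0279541015625, -103.27981567382812), (8.779498100280762, 39.70413589477539), 85.49256134033203) shelf [-0.0555 -0.0067]
g [0.52875254 0.06830076]
at 19.7667 [ 0.653  -0.1052  0.104 ]
[ 0.1853  0.216   0.0032 -0.      0.0037 -0.0353] rows 5.118799243484238 0.8926778830390013
[ 0.1863  0.2159  0.0832 -0.      0.0037 -0.0353] rows 5.342766085009947 0.8926778830390013
[ 0.1866  0.2159  0.1166 -0.      0.0037 -0.0353] rows 5.544678675395955 0.8926778830390013
1835 [ 0.011  -0.0244 -0.02  ] [0.0525 0.0123 0.0108]
0.012 757 -0.0082 0.0123 -0.02
0.018 209 -0.0023 0.0065 0.0027
0.024 85 0.0003 0.0039 0.0068
0.03 94 0.0003 0.0039 0.0067
0.036 92 0.0003 0.0038 0.0067
0.042 94 -0.0001 0.0038 0.0063
0.048 358 -0.0243 0.0033 0.006
0.054 146 -0.0244 -0.0006 0.0065
```

```bash
python3 -m inch '2 .186 .2145 .003 0 .003 -.035; 2 .186 .2145 .003 0 .003 -.035; 2 .186 .2145 .003 0 .003 -.035; 2 .186 .2145 .003 0 .003 -.035; 2 .186 .2145 .003 0 .003 -.035; 2 .186 .2145 .003 0 .003 -.035; 2 .186 .2145 .003 0 .003 -.035; 2 .186 .2145 .05 0 .003 -.035; 2 .186 .2145 .07 0 .003 -.035; 2 .186 .2145 .07 0 .003 -.035; 2 .186 .2145 .07 0 .003 -.035'
python3 - <<'E'
from look import *
s=sense();c=calibration("wrist");p,d=camera("wrist");s=sense()
a=np.radians(1.35);C=np.array([[np.cos(a),-np.sin(a)],[np.sin(a),np.cos(a)]])
tr=lambda P:np.c_[(P[:,:2]-[.5242,.0917])@C,P[:,2]]
V,U=np.mgrid[0:400,0:640];P=tr(fromdepth(c,np.c_[U.ravel(),V.ravel()],d.ravel()))
# key leg (z above rim)
k=(P[:,2]>.026)&(P[:,2]<.05)&(P[:,0]<-.015)&(P[:,0]>-.06)&(abs(P[:,1]+.03)<.03);print("key low part in tray",k.sum(),P[k].min(0).round(4),P[k].max(0).round(4))
# pocket: floor pixels in x -55..-25, rim extents
for x in (-.05,-.04,-.03):
    k=(abs(P[:,0]-x)<.002)&(P[:,2]<.009)&(P[:,2]>-.003)&(P[:,1]>-.058)&(P[:,1]<-.005);print(x,k.sum(),P[k][:,1].min().round(4),P[k][:,1].max().round(4))
k=(P[:,2]<.009)&(P[:,2]>0)&(abs(P[:,1]+.05)<.003)&(P[:,0]<-.02)&(P[:,0]>-.08);print("pocket near end x",P[k][:,0].min() if k.any() else None)
g=np.array([.5242,.0917])+C@np.array([.004,-.0246])
shares(((*g,.015),toolrot(181.35)))
E
```

```text
time: 20.68
ee_pos: [0.5248, 0.0661, 0.0456]
tool_rot: [-0.01, 1.0, 0.0, -0.004]
contact_force: [0.5, 0.7, -0.8]
grip_width: 0.086
finger_force: 40.0
key low part in tray 1078 [-0.0522 -0.0497  0.0352] [-0.015  -0.019   0.0436]
-0.05 511 -0.0533 -0.0111
-0.04 427 -0.0533 -0.0111
-0.03 404 -0.0534 -0.0111
pocket near end x -0.054851958977305944
at 20.7333 [0.5258 0.0665 0.0467]
[-0.0042  0.0008  0.0422  0.0002 -0.002  -0.0009] rows 0.7636641199369395 0.05475245830747383
```

```bash
python3 -m inch '2 -.006 .0033 0 0 -.002 -.001; 2 -.006 .0033 .015 0 -.002 -.001; 2 -.006 .0033 .03 0 -.002 -.001; 2 -.006 .0033 .038 0 -.002 -.001; 2 -.006 .0033 .042 0 -.002 -.001; 2 -.006 .0033 .042 0 -.002 -.001; 2 -.006 .0033 .042 0 -.002 -.001'
python3 -c "
from h import *
shares(((.5303,.0683,.0145),toolrot(181.35)))"
```

```text
time: 21.32
ee_pos: [0.5287, 0.07, 0.0165]
tool_rot: [-0.013, 1.0, 0.0, -0.001]
contact_force: [-6.3, -1.4, 18.9]
grip_width: 0.081
finger_force: 42.3
at 21.3167 [0.5287 0.07   0.0165]
[-0.0021 -0.0024  0.0027  0.0001 -0.0007  0.0006] rows 0.07520767145035873 0.02452962150767907
```

18.9 N of push-back came slightly early, so I'll back off 2 mm and check the seating.

```bash
python3 -m inch '2 0 0 -.003 0 0 0; 2 0 0 -.003 0 0 0'
cat > seat.py <<'E'
from look import *
c=calibration("wrist");p,d=camera("wrist");s=sense();print(s["ee_pos"],s["contact_force"].round(1))
a=np.radians(1.35);C=np.array([[np.cos(a),-np.sin(a)],[np.sin(a),np.cos(a)]])
V,U=np.mgrid[0:400,0:640];P=fromdepth(c,np.c_[U.ravel(),V.ravel()],d.ravel());P=np.c_[(P[:,:2]-[.5242,.0917])@C,P[:,2]];I=p.reshape(-1,3).astype(int)
steel=(P[:,2]<.03)&(P[:,0]>-.06)&(P[:,0]<.06)&(P[:,1]>-.056)&(P[:,1]<-.009)
for x in np.arange(-.057,.056,.005):
    k=steel&(abs(P[:,0]-x)<.0015)
    if not k.any(): continue
    h=P[k][:,2];f=np.percentile(h,20);m=k&(P[:,2]>f+.0025)&(I.max(1)<400)
    Q=P[m];print(x.round(3),"floor",f.round(4),"raised y",(Q[:,1].min().round(4),Q[:,1].max().round(4)) if len(Q) else None,"z",np.percentile(Q[:,2],[10,90]).round(4) if len(Q) else None)
o=(I[:,0]>130)&(I[:,1]>35)&(I[:,1]<.62*I[:,0])&(I[:,2]<.4*I[:,0])&(abs(P[:,0])<.06)
print("orange",o.sum(),P[o].min(0).round(4),P[o].max(0).round(4))
E
python3 seat.py
```

```text
time: 21.48
ee_pos: [0.5293, 0.0702, 0.0173]
tool_rot: [-0.013, 1.0, 0.001, 0.0]
contact_force: [-0.2, -0.6, 0.7]
grip_width: 0.083
finger_force: 39.9
[0.52909005 0.07013837 0.01695542] [ 0.  -0.2 -0.4]
-0.057 floor 0.0186 raised y None z None
-0.052 floor 0.0046 raised y (np.float64(-0.056), np.float64(-0.0091)) z [0.0101 0.0197]
-0.047 floor 0.0049 raised y (np.float64(-0.0559), np.float64(-0.009)) z [0.0082 0.0192]
-0.042 floor 0.0048 raised y (np.float64(-0.0559), np.float64(-0.0093)) z [0.0081 0.0194]
-0.037 floor 0.0047 raised y (np.float64(-0.056), np.float64(-0.0091)) z [0.0086 0.0194]
-0.032 floor 0.0047 raised y (np.float64(-0.056), np.float64(-0.0091)) z [0.0083 0.0196]
-0.027 floor 0.0047 raised y (np.float64(-0.056), np.float64(-0.009)) z [0.0084 0.0194]
-0.022 floor 0.0046 raised y (np.float64(-0.0213), np.float64(-0.0177)) z [0.0081 0.0099]
-0.017 floor 0.0046 raised y (np.float64(-0.0213), np.float64(-0.0177)) z [0.008 0.01 ]
-0.012 floor 0.0047 raised y (np.float64(-0.0239), np.float64(-0.0151)) z [0.0094 0.0141]
-0.007 floor 0.005 raised y (np.float64(-0.0297), np.f
[... 270 characters left out ...]
at64(-0.0158)) z [0.013  0.0254]
0.013 floor 0.0047 raised y (np.float64(-0.0231), np.float64(-0.0158)) z [0.0128 0.0271]
0.018 floor 0.0047 raised y (np.float64(-0.0229), np.float64(-0.0159)) z [0.0129 0.0143]
0.023 floor 0.0052 raised y (np.float64(-0.0559), np.float64(-0.0159)) z [0.0103 0.0144]
0.028 floor 0.0045 raised y (np.float64(-0.0535), np.float64(-0.0158)) z [0.0103 0.0132]
0.033 floor 0.0046 raised y None z None
0.038 floor 0.0046 raised y None z None
0.043 floor 0.0044 raised y None z None
0.048 floor 0.0045 raised y None z None
0.053 floor 0.007 raised y (np.float64(-0.0274), np.float64(-0.0114)) z [0.0106 0.0191]
orange 1039 [-0.0139 -0.0238  0.0073] [ 0.0242 -0.0156  0.0287]
```

The key sits in the pocket about 1 mm off its floor, clear of the walls. Release and retreat.

```bash
python3 -m inch '2 0 0 .0005 0 0 0; 24 0 0 .0005 0 0 0; 24 0 0 .0005 0 0 0; 24 0 0 .0005 0 0 0; 24 0 0 -.01 0 0 0; 24 0 0 -.05 0 0 0; 24 0 0 -.15 0 0 0; 24 0 0 -.15 0 0 0; 24 0 0 -.15 0 0 0; 24 0 0 -.15 0 0 0'
python3 seat.py | grep -v "floor 0.018"
python3 - <<'E'
from h import *
c=calibration("top");p,d=camera("top");z=dict(np.load("pics/top0.npz"));p0=z["p"].astype(int);q=p.astype(int)
df=np.abs(q-p0).max(2)
for n,(u,v) in dict(vial=(268,173),beaker=(415,270),marker=(215,268),blue=(357,275)).items():
    print(n,(df[v-14:v+14,u-26:u+26]>40).sum())
V,U=np.mgrid[0:400,0:640];P=fromdepth(c,np.c_[U.ravel(),V.ravel()],d.ravel());I=q.reshape(-1,3)
k=(I.min(1)>110)&(P[:,0]>.48)&(P[:,0]<.69)&(P[:,1]>-.24)&(P[:,1]<-.12)&(P[:,2]<.05);print("hook steel",k.sum(),P[k].min(0).round(3),P[k].max(0).round(3))
E
```

```text
time: 22.37
ee_pos: [0.5311, 0.0704, 0.1327]
tool_rot: [-0.013, 1.0, 0.001, 0.003]
contact_force: [0.1, 0.3, -0.8]
grip_width: 0.283
finger_force: 0.0
[0.5295276  0.07003804 0.13076216] [-0.2  0.7 -1.2]
-0.052 floor 0.0046 raised y (np.float64(-0.0557), np.float64(-0.0097)) z [0.0081 0.0198]
-0.047 floor 0.005 raised y (np.float64(-0.056), np.float64(-0.0096)) z [0.0079 0.0192]
-0.042 floor 0.0046 raised y (np.float64(-0.0559), np.float64(-0.0096)) z [0.008  0.0194]
-0.037 floor 0.0046 raised y (np.float64(-0.0557), np.float64(-0.0095)) z [0.0083 0.0191]
-0.032 floor 0.0047 raised y (np.float64(-0.0559), np.float64(-0.0095)) z [0.0076 0.0194]
-0.027 floor 0.0048 raised y (np.float64(-0.0559), np.float64(-0.0094)) z [0.0079 0.0199]
-0.022 floor 0.0046 raised y (np.float64(-0.0211), np.float64(-0.0176)) z [0.0072 0.0095]
-0.017 floor 0.0046 raised y (np.float64(-0.0211), np.float64(-0.0176)) z [0.0073 0.0093]
-0.012 floor 0.0046 raised y (np.float64(-0.0352), np.float64(-0.015)) z [0.0103 0.0138]
-0.007 floor 0.0048 raised y (np.float64(-0.0237), np.float64(-0.0149)) z [0.0117 0.0138]

[... 525 characters left out ...]
 0.0193]
0.028 floor 0.0046 raised y (np.float64(-0.0557), np.float64(-0.0095)) z [0.0098 0.0194]
0.033 floor 0.0046 raised y (np.float64(-0.0559), np.float64(-0.0094)) z [0.0113 0.0197]
0.038 floor 0.0045 raised y (np.float64(-0.0559), np.float64(-0.0094)) z [0.018  0.0196]
0.043 floor 0.0046 raised y (np.float64(-0.0553), np.float64(-0.0094)) z [0.0138 0.0194]
0.048 floor 0.0047 raised y (np.float64(-0.0556), np.float64(-0.0092)) z [0.015  0.0199]
0.053 floor 0.0053 raised y (np.float64(-0.0558), np.float64(-0.0092)) z [0.0092 0.0193]
orange 214 [-0.0135 -0.0229  0.0076] [ 0.0082 -0.0158  0.0149]
vial 453
beaker 0
marker 0
blue 0
hook steel 261 [ 0.557 -0.209 -0.004] [ 0.659 -0.154  0.017]
```

The key is flat in the pocket. The vial patch changed in the top view, probably because the arm hides it, so I'll check it from the wrist and hand in if it's unmoved.

```bash
python3 - <<'E'
from h import *
def cap(z):
    d=z["d"];V,U=np.mgrid[0:400,0:640];P=fromdepth(z,np.c_[U.ravel(),V.ravel()],d.ravel())
    k=(d.ravel()>0)&(P[:,2]>.04)&(P[:,2]<.054)&(np.hypot(P[:,0]-.652,P[:,1]-.137)<.03);return k.sum(),np.median(P[k],0).round(4) if k.any() else None
c=calibration("wrist");p,d=camera("wrist");print("now",cap(dict(c,d=d)))
c=calibration("scene");p,d=camera("scene");print("scene now",cap(dict(c,d=d)))
for n in ("top0","scene0","w4"): print(n,cap(dict(np.load(f"pics/{n}.npz"))))
E
```

```text
now (np.int64(0), None)
scene now (np.int64(0), None)
top0 (np.int64(58), array([0.6554, 0.1395, 0.0472]))
scene0 (np.int64(61), array([0.652 , 0.1359, 0.0471]))
w4 (np.int64(446), array([0.6495, 0.1414, 0.0481]))
```

```bash
python3 -m inch '24 .05 -.1 -.2 0 0 0; 24 .05 -.25 -.2 0 0 0; 24 .05 -.25 -.2 0 0 0; 24 .05 -.25 -.2 0 0 0; 24 .05 -.25 -.2 0 0 0; 24 .05 -.25 -.2 0 0 0; 24 .05 -.25 -.2 0 0 0; 24 .05 -.25 -.2 0 0 0'
python3 - <<'E'
from h import *
def cap(z):
    d=z["d"];V,U=np.mgrid[0:400,0:640];P=fromdepth(z,np.c_[U.ravel(),V.ravel()],d.ravel())
    k=(d.ravel()>0)&(P[:,2]>.04)&(P[:,2]<.054)&(np.hypot(P[:,0]-.652,P[:,1]-.137)<.03);return k.sum(),np.median(P[k],0).round(4) if k.any() else None
for n in ("wrist","top","scene"):
    c=calibration(n);p,d=camera(n);print(n,cap(dict(c,d=d)))
E
```

```text
time: 23.23
ee_pos: [0.4964, -0.1208, 0.2796]
tool_rot: [-0.01, 1.0, 0.0, 0.0]
contact_force: [-0.1, 0.7, -1.3]
grip_width: 0.277
finger_force: 0.0
wrist (np.int64(217), array([0.6509, 0.139 , 0.048 ]))
top (np.int64(58), array([0.6557, 0.1396, 0.0483]))
scene (np.int64(2), array([0.6461, 0.1288, 0.041 ]))
```

The vial is where it was at the start, so I'm handing in.

```bash
python3 -c "
from station import *
print(sign_off())"
```

```text
the job is handed in; nothing more can be done
None
```

The hex key lies flat in its tray pocket, the hook lies flat on the open bench clear of shelf and tray, and the vial, beaker and marker have not moved; I handed the job in at about 23 s on the robot's clock, without seeing a verdict.

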